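Make up the blood-smear kit and the droppings kit at the microscopy bench

TASK

Make up the two sampling kits for the falcon check. The blood-smear kit goes in the tray with three compartments: the box of slides in its long compartment, and the slim capillary vial and the slide mailer one in each of its two small ones; the droppings kit goes in the tray with two compartments: the squat specimen pot in one and the saline dropper bottle in the other. Stand everything upright on the tray floor, setting it down rather than dropping it, and leave the amber immersion-oil bottle and the mouse alone.

Things in the scene. Friction and masses are not known exactly. Their poses are not given: they have to be found in the camera images.
- tray_three: Fixed grey plastic tray with three compartments in a row, 224 mm long (its x) by 60 mm wide (its y), 18 mm high; walls and dividers 3 mm thick, floor 3 mm thick. Origin: centre of the underside, z up. Seen from the origin along x: the long compartment (104 by 54 mm inside) is centred at x = -57 mm, the two small ones (54 by 54 mm inside) at x = +25 mm and x = +82 mm, all at y = 0. It may lie at the robot's left or right.
- tray_two: Fixed grey plastic tray with two equal square compartments (68 by 68 mm inside), 145 mm long (its x) by 74 mm wide (its y), 18 mm high; walls, divider and floor 3 mm thick. Origin: centre of the underside, z up. The compartments are centred at x = -35.5 mm and x = +35.5 mm, y = 0. It lies on the side where the three-compartment tray does not.
- slide_box_mid (a point): Box of microscope slides: a cream carton with a grey lid, a rectangular block 82 mm long (its x), 30 mm thick (its y), 58 mm high (its z), about 0.25 kg, standing upright on the bench. The point is its centre, 29 mm above its underside. It fits only the long compartment, lengthways.
- vial_mid (a point): Vial of glass capillaries: a slim upright plain cylinder (30 g; the other stock weighs under 0.1 kg), 24 mm diameter, 84 mm high, with a white cap. The point is its centre, 42 mm above its underside; z up along the vial.
- mailer_mid (a point): Slide mailer: an upright rectangular frosted plastic box with ribbed sides and a white flip lid, 36 mm (its x) by 28 mm (its y), 84 mm high. A small catch stands out 3 mm at the front (+x) of the lid and can be ignored. The point is its centre, 42 mm above its underside.
- pot_mid (a point): Squat round specimen pot: frosted body 45 to 47 mm diameter up to 46 mm height, then a wide white ribbed screw lid 50 mm diameter; 62 mm high over all. The point is its centre, 31 mm above its underside; z up.
- bottle_mid (a point): Saline dropper bottle: white round bottle 36 mm diameter, straight up to 56 mm height, then a shoulder and a thin nozzle; 88 mm high over all. The point is on its axis, 44 mm above its underside (on the straight body, 12 mm below the shoulder); z up.
- oil_mid (a point): To be left alone: small amber immersion-oil bottle with a flat black cap, 28 mm diameter, 60 mm high, loose, standing among the stock. The point is its centre, 30 mm above its underside.
- mouse_mid (a point): To be left alone: black computer mouse, 108 by 60 mm, 28 mm high, loose at the far right of the bench; a tall fixed microscope stands well to the left, clear of the work. The point is at its centre, 15 mm above its underside.
There are look-alikes about, which are no part of the job. Leave any red look-alike of the part that bears oil_mid alone.

How it is judged:
At the end, for the whole second after the job is handed in: Slide box in the long, vial and mailer in the small cells (one each) of the three-cell tray; pot and bottle in the two-cell tray (one per cell): within 15 to 18 mm of the cell middle, on the floor (5 mm), upright (0.12 rad), at rest. Oil bottle and mouse within 30 mm of their start, oil upright (z of slide_box_mid in the frame of tray_three between 0.027 and 0.037 m and angle between each of slide_box_mid, vial_mid, mailer_mid, pot_mid, bottle_mid's own z axis and vertical below 0.12 rad and linear speed of each of slide_box, vial, mailer, pot, bottle below 0.02 m/s and z of vial_mid in the frame of tray_three between 0.04 and 0.05 m and z of mailer_mid in the frame of tray_three between 0.04 and 0.05 m and z of pot_mid in the frame of tray_two between 0.029 and 0.039 m and z of bottle_mid in the frame of tray_two between 0.042 and 0.052 m and x of slide_box_mid in the frame of tray_three between -0.073 and -0.041 m and y of slide_box_mid in the frame of tray_three between -0.017 and 0.017 m and ((x of vial_mid in the frame of tray_three between 0.007 and 0.043 m and y of vial_mid in the frame of tray_three between -0.018 and 0.018 m and x of mailer_mid in the frame of tray_three between 0.066 and 0.098 m and y of mailer_mid in the frame of tray_three between -0.016 and 0.016 m) or (x of vial_mid in the frame of tray_three between 0.064 and 0.1 m and y of vial_mid in the frame of tray_three between -0.018 and 0.018 m and x of mailer_mid in the frame of tray_three between 0.009 and 0.041 m and y of mailer_mid in the frame of tray_three between -0.016 and 0.016 m)) and ((x of pot_mid in the frame of tray_two between -0.0505 and -0.0205 m and y of pot_mid in the frame of tray_two between -0.015 and 0.015 m and x of bottle_mid in the frame of tray_two between 0.0175 and 0.0535 m and y of bottle_mid in the frame of tray_two between -0.018 and 0.018 m) or (x of pot_mid in the frame of tray_two between 0.0205 and 0.0505 m and y of pot_mid in the frame of tray_two between -0.015 and 0.015 m and x of bottle_mid in the frame of tray_two between -0.0535 and -0.0175 m and y of bottle_mid in the frame of tray_two between -0.018 and 0.018 m)) and distance of each of oil_mid, mouse_mid from where it was at the start of the episode below 0.03 m and angle between oil_mid's own z axis and vertical below 0.2 rad); the robot touches nothing.
It fails at once if One of the five kit things is dropped or thrown (faster than 0.7 m/s while not in the fingers, a fall of about 25 mm) ((contact force between the fingers and slide_box below 0.05 N and linear speed of slide_box above 0.7 m/s) or (contact force between the fingers and vial below 0.05 N and linear speed of vial above 0.7 m/s) or (contact force between the fingers and mailer below 0.05 N and linear speed of mailer above 0.7 m/s) or (contact force between the fingers and pot below 0.05 N and linear speed of pot above 0.7 m/s) or (contact force between the fingers and bottle below 0.05 N and linear speed of bottle above 0.7 m/s)).
It fails at once if The oil bottle is shifted by more than 30 mm or knocked over (distance of oil_mid from where it was at the start of the episode above 0.03 m or angle between oil_mid's own z axis and vertical above 0.5 rad).
It fails at once if The mouse is shifted by more than 30 mm (distance of mouse_mid from where it was at the start of the episode above 0.03 m).
It also fails if it takes over 138 s, if anything falls off the work surface, if the arm or the gripper's body presses on something with over 40 N, if the wrist force passes 120 N, or if a joint passes its speed limit or range.

ROBOT

A 6-joint arm with a two-finger parallel gripper is mounted at the origin on the work surface. World frame = base frame: x ahead of the robot, y to its left, z up, the work surface at z = 0. Lengths are in m, angles in rad, forces in N, time in s.
With the tool pointing down it reaches from about 0.35 to 0.775 m from the base axis. Payload 7.3 kg.
Tool frame: the origin (TCP) lies at the very end of the fingers, on their centre line; the grasp point (between the pads) lies 19 mm behind it; z points along the fingers, y is the line along which they close (so a half turn about z gives the same grasp; the last joint's range is limited). The gripper opens to 92 mm and grips with 3 to 60 N. Pads are 19 mm wide; open, the fingers measure 130 mm over their backs; the gripper's body (75 mm by 190 mm) begins 47 mm behind the grasp point.
Start: joints at [-1.387, 0.342, 1.524, -0, 1.275, -0.146], TCP at [0.17, -0.497, 0.227] pointing down, gripper open.
Joint ranges: [-2.53, 2.53], [-0.77, 2.02], [0.04, 2.7], [-1, 4.14], [0.28, 2.66], [-3.11, 3.11]. Speed limits (rad/s): [2.57, 2.57, 3.14, 3.14, 3.14, 3.14].

INTERFACE

Orientations are given as a rotation vector (axis times angle).
In Python, from rig import robot gives the robot as it stands.
- The arm moves only by the tool apply_moves, never from a script. Its argument "targets" is a list of rows, each a list of 3 entries, a list of its own where there are three numbers: the turn, a rotation vector about the tool's x, y, z in degrees, then the shift along the tool's x, y, z in m, then the finger opening in m, from 0 to 0.0918. In form: [[[ax, ay, az], [tx, ty, tz], claw], ...]. A call has 1 to 8 rows; each row is the pose to reach, as a shift and turn from the pose commanded when the call began, along the tool's axes at that moment; what a row does not reach only later rows make up. A row lasts 1/12 s, in which the tool goes at most 41.7 mm and 7.16 degrees, less where a joint would pass 70% of its speed; a pose out of reach is approached as far as the arm can. A call with a gripper value outside its range is refused whole. The fingers move at their own pace and stop on an object; "squeeze" is the grip in N (left out, the last holds). Time passes only in rows, so rows that repeat a pose let the fingers close. It gives the time, the measured TCP pose, the force, the opening and the grip force at its end, in the units of the state.
- robot.get_state(): the state, without advancing time (a new reading comes with each control period).
- robot.read_camera(name): name is "scene" or "side" or "wrist"; returns the picture (420x560x3 uint8, red, green, blue); there is no depth.
- robot.camera_model(name): a dict with "K" (3x3 intrinsics, pixels), "k1" (the pictures are not rectified: a ray, as slopes to the right and down, at radius r is drawn at 1 + k1 r^2 times it, then the intrinsics apply), "R" (3x3) and "t" (3): a world point X has camera coordinates R X + t. Camera axes: x right, y down, z forward; pixel columns grow to the right and rows downward; lengths in m; the calibration is good to about 2 mm. A picture is of the moment at which its call begins: read the wrist's pose just before it. camera_model takes no time and is no camera call; for the wrist camera it gives the pose at the moment of the call.
- robot.hand_in(): hands the job in; it is judged then, once.
The state is a dict: "time_s": time; "joint_pos": joint angles; "dq": joint speeds; "joint_torque": joint torques, N m; "tool_pos": TCP position; "eef_rot": TCP orientation; "ft_force": force on the tool from outside, world axes, zero at the start; "torque": the same for the moment, N m; "grip_width": opening from 0.0 (shut) to 1.0 (fully open); "grip_force": force on a finger pad.
Only numpy, scipy, OpenCV 4.12 (cv2) and the standard library are available. Lean on these libraries where they do the work, as an engineer would, in place of code of your own. Each camera call takes 0.05 s, during which the arm holds its last target. There are 200 camera calls.

## Working session

There is one attempt and no reset: what is moved stays moved. The work goes in short steps, Python scripts to look and compute and a tool call to move; the robot and the scene stay as the last step left them, time stands still between calls to the robot, and variables do not carry over. Pictures are saved under pics/ and viewed, at most 14 in all, crops included, and the job is handed in when it is done.

Besides the shell and the picture viewer there is one more tool, called after "Emit:" as name(argument=value, ...) on one line, values as JSON. apply_moves: Moves the arm, as the interface text tells. Its arguments: {"type":"object","properties":{"targets":{"type":"array"},"squeeze":{"type":"number"}},"required":["targets"]}

```bash
ls; mkdir -p pics; python3 - <<'E'
from rig import robot
import cv2, numpy as np
for n in ("scene","side"):
    im=robot.read_camera(n); cv2.imwrite(f"pics/{n}0.png",im[:,:,::-1])
    m=robot.camera_model(n); print(n,m)
s=robot.get_state(); print({k:np.round(v,3) for k,v in s.items()})
print(robot.camera_model("wrist"))
E
```

```text
pics
scene {'K': array([[507.35981907,   0.        , 285.276138  ],
       [  0.        , 507.35981907, 216.65577104],
       [  0.        ,   0.        ,   1.        ]]), 'k1': 0.032969798909342714, 'R': array([[-0.85947254,  0.51114443, -0.00619075],
       [ 0.31532519,  0.52059915, -0.79343969],
       [-0.40233938, -0.68389173, -0.60861739]]), 't': array([ 0.51720089, -0.14735025,  1.35534428])}
side {'K': array([[440.17033423,   0.        , 276.30577651],
       [  0.        , 440.17033423, 210.69931573],
       [  0.        ,   0.        ,   1.        ]]), 'k1': -0.01748012072317414, 'R': array([[-0.98451344, -0.17480891, -0.01323348],
       [-0.10097766,  0.62716624, -0.77231213],
       [ 0.14330663, -0.75901539, -0.63510539]]), 't': array([0.55735928, 0.12404832, 0.96824537])}
{'time_s': np.float64(0.1), 'joint_pos': array([-1.387,  0.343,  1.525,  0.   ,  1.275, -0.146]), 'dq': array([ 0.001, -0.001, -0.004,  0.002, -0.001, -0.001]), 'joint_torque': array([ 2.000e-03, -4.320e+01, -2.447e+01,  7.200e-02,  5.300e-02,
       -0.000e+00]), 'tool_pos': array([ 0.17 , -0.496,  0.226]), 'eef_rot': array([-3.098, -0.516, -0.   ]), 'ft_force': array([-0.2  , -0.263, -0.456]), 'torque': array([ 0.061, -0.004,  0.007]), 'grip_force': np.float64(0.0), 'grip_width': np.float64(0.999)}
{'K': array([[322.77865567,   0.        , 282.21262873],
       [  0.        , 322.77865567, 210.19285695],
       [  0.        ,   0.        ,   1.        ]]), 'k1': -0.02056508601986089, 'R': array([[ 0.32329442, -0.94629576, -0.00224928],
       [-0.90942932, -0.31135455,  0.2756749 ],
       [-0.26157031, -0.0870786 , -0.9612483 ]]), 't': array([-0.52416697, -0.03446456,  0.39097423])}
```

View pics/scene0.png

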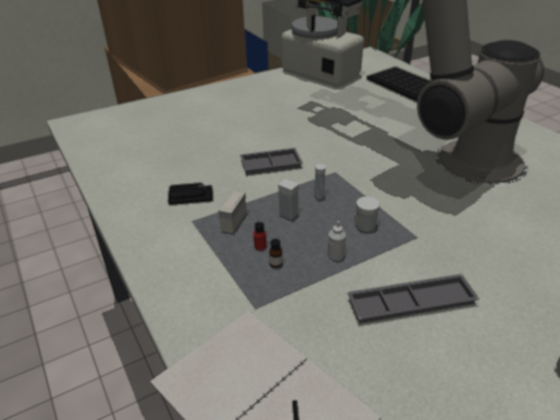

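View pics/side0.png

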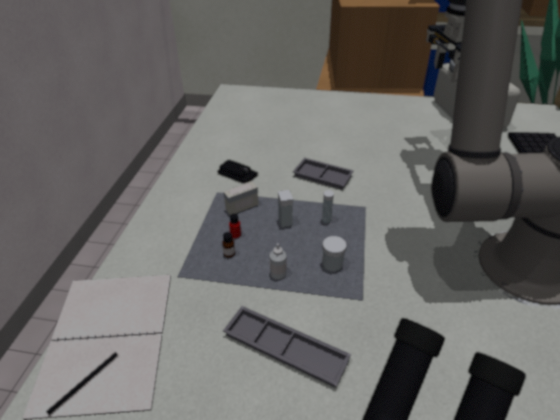

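Seen: slide box (233,212), mailer (289,200), vial (320,182), pot (367,214) and bottle (337,242) in the scene view. The two oil-like bottles are red (260,237) and amber (275,255). The amber one is the real oil bottle, and I will touch neither. Tray three is at (412,299) and tray two at (271,161).

```bash
cat > h.py <<'E'
from rig import robot
import cv2, numpy as np
from scipy.spatial.transform import Rotation as Ro
def ray(m,p):
    d=(np.array(p,float)-m["K"][:2,2])/m["K"][0,0]; u=d.copy()
    for _ in range(10): u=d/(1+m["k1"]*(u@u))
    R,t=m["R"],m["t"]; return -R.T@t, R.T@np.r_[u,1]
def plane(m,p,z):
    c,d=ray(m,p); return c+d*(z-c[2])/d[2]
def tri(rs):
    A=0;b=0
    for c,d in rs:
        d=d/np.linalg.norm(d);P=np.eye(3)-np.outer(d,d);A=A+P;b=b+P@c
    return np.linalg.solve(A,b)
def proj(m,X):
    c=m["R"]@np.asarray(X,float)+m["t"];u=c[:2]/c[2];u=u*(1+m["k1"]*(u@u));return m["K"][0,0]*u+m["K"][:2,2]
E
python3 - <<'E'
from h import *
a,b=robot.camera_model("scene"),robot.camera_model("side")
for n,p,q in [("box",(233,212),(241,200)),("mailer",(289,200),(286,209)),("vial",(320,182),(328,206)),("pot",(367,215),(334,254)),("bottle",(337,243),(278,263)),("amber",(275,255),(228,246)),("red",(260,237),(235,226))]:
    print(n,tri([ray(a,p),ray(b,q)]).round(3))
for n,m,ps in [("t3sc",a,[(349,297),(470,277),(476,294),(361,320)]),("t3si",b,[(240,310),(348,353),(333,383),(225,332)]),("t2sc",a,[(240,158),(297,150),(301,165),(249,173)]),("t2si",b,[(310,160),(352,173),(344,187),(294,175)])]:
    P=np.array([plane(m,p,.016) for p in ps]); print(n,P[:,:2].round(3).tolist(),P.mean(0).round(3))
E
```

```text
box [ 0.676 -0.103  0.026]
mailer [ 0.553 -0.065  0.04 ]
vial [ 0.453 -0.088  0.042]
pot [0.427 0.06  0.029]
bottle [0.543 0.109 0.033]
amber [0.665 0.066 0.024]
red [0.665 0.002 0.027]
t3sc [[0.601, 0.231], [0.369, 0.308], [0.394, 0.346], [0.616, 0.287]] [0.495 0.293 0.016]
t3si [[0.598, 0.231], [0.383, 0.292], [0.405, 0.355], [0.614, 0.286]] [0.5   0.291 0.016]
t2sc [[0.549, -0.324], [0.398, -0.281], [0.429, -0.21], [0.562, -0.246]] [ 0.485 -0.265  0.016]
t2si [[0.525, -0.329], [0.401, -0.281], [0.419, -0.212], [0.56, -0.246]] [ 0.476 -0.267  0.016]
```

```bash
cat >> h.py <<'E'
def go(*wps, s=None):
    """wps: (x,y,z,yaw_deg of tool x) world; prints turn z(deg) and shift, all relative to now (tool pointing down)"""
    s=s or robot.get_state(); R=Ro.from_rotvec(s["eef_rot"])
    for x,y,z,yaw in wps:
        T=Ro.from_matrix(np.array([[1,0,0],[0,-1,0],[0,0,-1.]])); T=Ro.from_euler("z",yaw,degrees=True)*T
        print((x,y,z,yaw),"turn",np.degrees((R.inv()*T).as_rotvec()).round(1),"shift",R.inv().apply(np.array([x,y,z])-s["tool_pos"]).round(4))
def yaw():
    s=robot.get_state();v=Ro.from_rotvec(s["eef_rot"]).as_matrix()[:,0];return np.degrees(np.arctan2(v[1],v[0]))
E
python3 - <<'E'
from h import *
m=robot.camera_model("wrist");s=robot.get_state();R=Ro.from_rotvec(s["eef_rot"])
print(R.inv().apply(-m["R"].T@m["t"]-s["tool_pos"]), "cam axes in tool", (R.inv().as_matrix()@m["R"].T).round(2), yaw())
go((0.45,0,0.40,90),(0.45,0,0.40,73))
E
```

```text
[ 0.07428202  0.00023347 -0.15800382] cam axes in tool [[-0.   -0.96 -0.28]
 [ 1.   -0.   -0.  ]
 [ 0.   -0.28  0.96]] 18.898143684001013
(0.45, 0, 0.4, 90) turn [ -0.1  -0.1 -71.1] shift [ 0.4257 -0.3791 -0.1733]
(0.45, 0, 0.4, 73) turn [ -0.1  -0.  -54.1] shift [ 0.4257 -0.3791 -0.1733]
```

```bash
python3 - <<'E'
from h import *
go((0.58,0,0.38,-16.5))
E
```

```text
(0.58, 0, 0.38, -16.5) turn [-0.1  0.  35.4] shift [ 0.5487 -0.337  -0.1533]
```

Emit:
apply_moves(targets=[[[0,0,35.4],[0.549,-0.337,-0.153],0.0918],[[0,0,35.4],[0.549,-0.337,-0.153],0.0918],[[0,0,35.4],[0.549,-0.337,-0.153],0.0918],[[0,0,35.4],[0.549,-0.337,-0.153],0.0918],[[0,0,35.4],[0.549,-0.337,-0.153],0.0918],[[0,0,35.4],[0.549,-0.337,-0.153],0.0918],[[0,0,35.4],[0.549,-0.337,-0.153],0.0918],[[0,0,35.4],[0.549,-0.337,-0.153],0.0918]])

```text
time_s: 0.77
tool_pos: [0.3682, -0.2565, 0.3006]
eef_rot: [-3.109, 0.452, 0.0]
ft_force: [1.2, -0.1, -0.4]
grip_width: 1.0
grip_force: 0.0
```

```bash
python3 - <<'E'
from h import *
s=robot.get_state();print(s["tool_pos"],yaw());go((0.58,0,0.38,-16.5))
E
```

```text
[ 0.36815897 -0.25649622  0.30056547] -16.54265374261911
(0.58, 0, 0.38, -16.5) turn [-0.  0. -0.] shift [ 0.13   -0.3062 -0.0794]
```

Emit:
apply_moves(targets=[[[0,0,0],[0.13,-0.306,-0.079],0.0918],[[0,0,0],[0.13,-0.306,-0.079],0.0918],[[0,0,0],[0.13,-0.306,-0.079],0.0918],[[0,0,0],[0.13,-0.306,-0.079],0.0918],[[0,0,0],[0.13,-0.306,-0.079],0.0918],[[0,0,0],[0.13,-0.306,-0.079],0.0918],[[0,0,0],[0.13,-0.306,-0.079],0.0918],[[0,0,0],[0.13,-0.306,-0.079],0.0918]])

```text
time_s: 1.43
tool_pos: [0.5746, -0.0062, 0.3775]
eef_rot: [3.109, -0.451, -0.001]
ft_force: [2.2, -1.5, -0.3]
grip_width: 0.999
grip_force: 0.0
```

```bash
python3 - <<'E'
from h import *
import pickle
m=robot.camera_model("wrist");im=robot.read_camera("wrist");cv2.imwrite("pics/w1.png",im[:,:,::-1]);pickle.dump(m,open("w1.pkl","wb"))
print(robot.get_state()["tool_pos"],yaw(),robot.get_state()["dq"].round(3))
E
```

```text
[ 0.57826538 -0.00069608  0.37795651] -16.212725061732968 [-0.069 -0.054  0.135 -0.015 -0.078 -0.137]
```

View pics/w1.png

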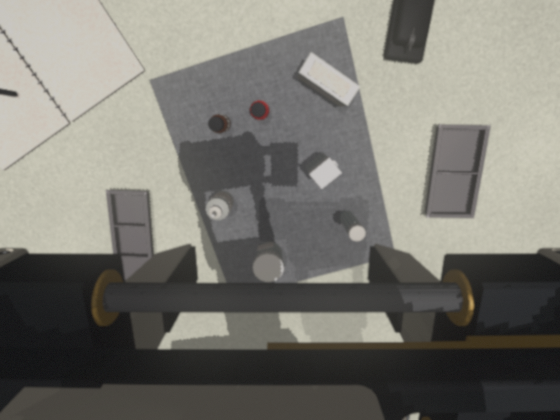

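```bash
python3 - <<'E'
from h import *
import pickle
m=pickle.load(open("w1.pkl","rb"));im=cv2.imread("pics/w1.png")
c=cv2.resize(im[30:290,190:400],None,fx=2.3,fy=2.3,interpolation=cv2.INTER_CUBIC);cv2.imwrite("pics/w1c.png",c)
g=cv2.cvtColor(im,cv2.COLOR_BGR2GRAY)
for n,(x,y),z in [("box",(329,78),.058),("mailer",(325,172),.084),("vial",(357,233),.084),("pot",(268,264),.062)]:
    t=int(g[y-2:y+3,x-2:x+3].mean());mk=(np.abs(g.astype(int)-t)<25).astype(np.uint8)
    k,l,st,_=cv2.connectedComponentsWithStats(mk,connectivity=4);q=(l==l[y,x]).astype(np.uint8)
    cn=max(cv2.findContours(q,0,2)[0],key=cv2.contourArea);r=cv2.minAreaRect(cn);b=cv2.boxPoints(r)
    P=np.array([plane(m,p,z)[:2] for p in b]);e=P[1]-P[0];f=P[2]-P[1]
    print(n,t,np.round(r[0]),P.mean(0).round(4),"sides",np.linalg.norm(e).round(4),np.linalg.norm(f).round(4),"dirs",np.degrees(np.arctan2(e[1],e[0])).round(1),np.degrees(np.arctan2(f[1],f[0])).round(1))
print("nozzle",plane(m,(214,212),.088))
print("t2",[plane(m,p,.018)[:2].round(3).tolist() for p in [(435,125),(488,126),(473,217),(423,213)]])
print("t3 end",[plane(m,p,.018)[:2].round(3).tolist() for p in [(108,190),(150,189)]])
E
```

```text
box 196 [280. 140.] [ 0.5952 -0.0077] sides 0.7404 0.4239 dirs -106.5 176.6
mailer 197 [326. 172.] [ 0.5569 -0.065 ] sides 0.0375 0.0266 dirs -67.1 -156.3
vial 189 [357. 233.] [ 0.4559 -0.0869] sides 0.0209 0.0201 dirs -58.1 -151.1
pot 126 [277. 174.] [0.5504 0.0068] sides 0.2944 0.385 dirs -90.7 -174.5
nozzle [0.54793512 0.10471967 0.088     ]
t2 [[0.568, -0.253], [0.543, -0.333], [0.4, -0.291], [0.431, -0.21]]
t3 end [[0.618, 0.281], [0.6, 0.213]]
```

View pics/w1c.png

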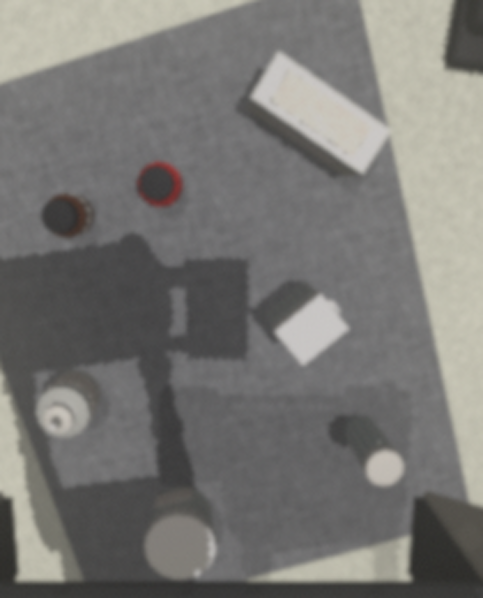

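```bash
python3 - <<'E'
from h import *
import pickle
m=pickle.load(open("w1.pkl","rb"))
c=lambda x,y:(190+x/2.3,30+y/2.3)
P=np.array([plane(m,c(*p),.058)[:2] for p in [(279,52),(389,130),(362,174),(250,98)]]);
ang=lambda v:np.degrees(np.arctan2(v[1],v[0])).round(1)
print(P.mean(0).round(4),ang(P[1]-P[0]),ang(P[2]-P[3]),np.linalg.norm(P[1]-P[0]),np.linalg.norm(P[2]-P[1]))
P=np.array([plane(m,c(*p),.084)[:2] for p in [(322,293),(349,327),(303,366),(275,330)]]);print("mailer",P.mean(0).round(4),ang(P[0]-P[3]),ang(P[1]-P[2]))
print("pot",plane(m,c(180,545),.062),"noz",plane(m,c(57,419),.088), "vial",plane(m,c(384,467),.084))
x,y=P.mean(0)
go((.457,-.087,.16,-16.5),(.457,-.087,.033,-16.5))
E
```

```text
[ 0.6759 -0.1042] -139.1 -138.5 0.08022122268634962 0.029589164887007677
mailer [ 0.556  -0.0646] -67.6 -64.8
pot [0.43057091 0.06005672 0.062     ] noz [0.54736566 0.10372154 0.088     ] vial [ 0.45586663 -0.08684047  0.084     ]
(0.457, -0.087, 0.16, -16.5) turn [-0.2 -0.1  0.3] shift [-0.0927  0.1177  0.2173]
(0.457, -0.087, 0.033, -16.5) turn [-0.2 -0.1  0.3] shift [-0.093   0.1182  0.3443]
```

Emit:
apply_moves(targets=[[[0,0,0],[-0.094,0.1185,0.22],0.07],[[0,0,0],[-0.094,0.1185,0.22],0.07],[[0,0,0],[-0.094,0.1185,0.22],0.07],[[0,0,0],[-0.094,0.1185,0.22],0.07],[[0,0,0],[-0.094,0.1185,0.22],0.07],[[0,0,0],[-0.094,0.1185,0.22],0.07],[[0,0,0],[-0.094,0.1185,0.22],0.07],[[0,0,0],[-0.094,0.1185,0.22],0.07]])

```text
time_s: 2.15
tool_pos: [0.4461, -0.095, 0.154]
eef_rot: [-3.107, 0.454, 0.013]
ft_force: [-0.0, -0.2, 0.9]
grip_width: 0.763
grip_force: 0.0
```

```bash
python3 - <<'E'
from h import *
m=robot.camera_model("wrist");im=robot.read_camera("wrist");cv2.imwrite("pics/w2.png",im[:,:,::-1])
print(robot.get_state()["tool_pos"],yaw())
p=proj(m,(.456,-.087,.084));print("expected cap px",p)
hs=cv2.cvtColor(im,cv2.COLOR_RGB2HSV);x,y=map(int,p.round());cv2.imwrite("pics/w2c.png",im[max(0,y-110):y+110,max(0,x-150):x+150,::-1])
go((.456,-.087,.033,-16.5))
E
```

```text
[ 0.44877459 -0.09516071  0.15625265] -16.604870950763118
expected cap px [267.92765668 211.69633558]
(0.456, -0.087, 0.033, -16.5) turn [-0.   0.2 -0.1] shift [ 0.005  -0.0098  0.1232]
```

View pics/w2.png

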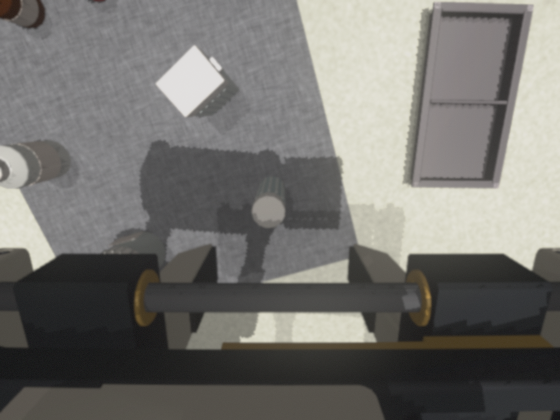

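The cap is at (269,209), against a predicted (268,212), so the vial position holds. The mailer is at (191,81) with its catch at (215,64). Tray two's rim corners are (432,4), (530,7), (497,187) and (413,184). Next I descend and grip the vial.

Emit:
apply_moves(targets=[[[0,0,0],[0.005,-0.01,0.03],0.07],[[0,0,0],[0.005,-0.01,0.07],0.07],[[0,0,0],[0.005,-0.01,0.1],0.07],[[0,0,0],[0.005,-0.01,0.123],0.07],[[0,0,0],[0.005,-0.01,0.123],0.07],[[0,0,0],[0.005,-0.01,0.123],0.07]])

```text
time_s: 2.7
tool_pos: [0.459, -0.0867, 0.0349]
eef_rot: [3.109, -0.45, 0.001]
ft_force: [0.2, -1.1, -0.6]
grip_width: 0.761
grip_force: 0.0
```

Emit:
apply_moves(targets=[[[0,0,0],[0,0,0],0.015],[[0,0,0],[0,0,0],0.015],[[0,0,0],[0,0,0],0.015],[[0,0,0],[0,0,0],0.015],[[0,0,0],[0,0,0],0.015],[[0,0,0],[0,0,0],0.015]], squeeze=12)

```text
time_s: 3.2
tool_pos: [0.4579, -0.087, 0.0348]
eef_rot: [3.109, -0.451, 0.001]
ft_force: [0.5, -0.5, -0.4]
grip_width: 0.377
grip_force: 0.0
```

```bash
python3 - <<'E'
from h import *
s=robot.get_state();print(s["tool_pos"],yaw(),s["grip_width"],s["grip_force"],s["joint_pos"].round(2))
# tray three at u along tray x, centre (.497,.292), yaw -16.4
go((.50,.24,.20,-16.5))
E
```

```text
[ 0.45793454 -0.08701998  0.03478997] -16.5068300760386 0.3771210166435061 0.0 [-0.35  0.5   1.92 -0.    0.73  1.51]
(0.5, 0.24, 0.2, -16.5) turn [ 0. -0. -0.] shift [-0.0524 -0.3255 -0.1653]
```

Emit:
apply_moves(targets=[[[0,0,0],[0,0,0],0.015],[[0,0,0],[0,0,0],0.015],[[0,0,0],[0,0,0],0.015],[[0,0,0],[0,0,0],0.015],[[0,0,0],[0,0,-0.03],0.015],[[0,0,0],[0,0,-0.07],0.015],[[0,0,0],[0,0,-0.11],0.015],[[0,0,0],[0,0,-0.15],0.015]], squeeze=12)

```text
time_s: 3.87
tool_pos: [0.4571, -0.0867, 0.1858]
eef_rot: [-3.109, 0.451, 0.002]
ft_force: [1.6, -0.2, -0.7]
grip_width: 0.253
grip_force: 12.0
```

```bash
python3 - <<'E'
from h import *
s=robot.get_state();print(s["tool_pos"],yaw(),s["grip_width"],s["grip_force"])
go((.395,.32,.22,-16.5))
import cv2
m=robot.camera_model("wrist")
E
```

```text
[ 0.4571196 -0.08669    0.1857966] -16.508449357191527 0.25267164225518596 11.999577283859253
(0.395, 0.32, 0.22, -16.5) turn [-0.   0.1 -0. ] shift [-0.1752 -0.3723 -0.034 ]
```

Emit:
apply_moves(targets=[[[0,0,0],[-0.012,-0.027,-0.02],0.015],[[0,0,0],[-0.03,-0.064,-0.034],0.015],[[0,0,0],[-0.045,-0.1,-0.034],0.015],[[0,0,0],[-0.061,-0.137,-0.034],0.015],[[0,0,0],[-0.078,-0.174,-0.034],0.015],[[0,0,0],[-0.094,-0.21,-0.034],0.015],[[0,0,0],[-0.11,-0.24,-0.034],0.015],[[0,0,0],[-0.13,-0.28,-0.034],0.015]])

```text
time_s: 4.53
tool_pos: [0.4124, 0.2167, 0.2182]
eef_rot: [3.108, -0.451, 0.0]
ft_force: [1.4, -0.3, -0.0]
grip_width: 0.249
grip_force: 12.0
```

Emit:
apply_moves(targets=[[[0,0,0],[-0.015,-0.03,0],0.015],[[0,0,0],[-0.03,-0.06,0],0.015],[[0,0,0],[-0.045,-0.092,0],0.015],[[0,0,0],[-0.045,-0.092,0],0.015],[[0,0,0],[-0.045,-0.092,0],0.015],[[0,0,0],[-0.045,-0.092,0],0.015]])

```text
time_s: 5.03
tool_pos: [0.3959, 0.3162, 0.2179]
eef_rot: [3.108, -0.45, -0.001]
ft_force: [-0.4, -0.3, -0.0]
grip_width: 0.247
grip_force: 12.0
```

```bash
python3 - <<'E'
from h import *
import pickle
m=robot.camera_model("wrist");im=robot.read_camera("wrist");cv2.imwrite("pics/w3.png",im[:,:,::-1]);pickle.dump(m,open("w3.pkl","wb"))
s=robot.get_state();print(s["tool_pos"],yaw(),s["grip_width"],s["grip_force"],s["dq"].round(3))
E
```

```text
[0.39614497 0.3156982  0.21802011] -16.530671397917843 0.24955382408741641 11.999459713697433 [-0.017 -0.008  0.001 -0.001 -0.001  0.002]
```

View pics/w3.png

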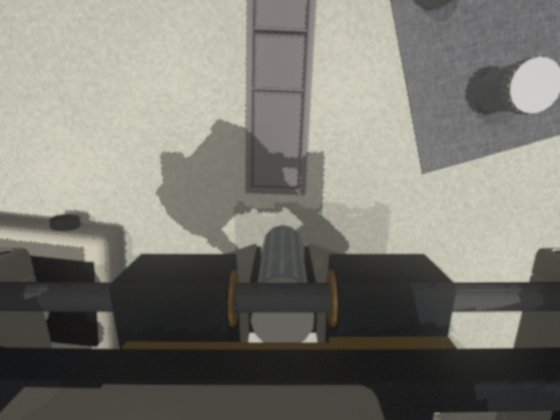

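```bash
python3 - <<'E'
from h import *
import pickle
m=pickle.load(open("w3.pkl","rb"))
ang=lambda v:np.degrees(np.arctan2(v[1],v[0])).round(1)
im=cv2.imread("pics/w3.png");g=cv2.cvtColor(im,cv2.COLOR_BGR2GRAY).astype(int)
for r in (10,60,120): print(r,g[r,238:330:1].tolist())
q=lambda u,v:plane(m,(u,v),.018)[:2]
A=(q(253,91)+q(306,91))/2;B=(q(254,31)+q(308.5,31))/2;C=(q(247,192)+q(306,191))/2
print(A,B,C,np.linalg.norm(A-B),np.linalg.norm(A-C),ang(B-A),ang(A-C),ang(q(253,91)-q(306,91)),np.linalg.norm(q(253,91)-q(306,91)),np.linalg.norm(q(247,192)-q(306,191)))
# left outer rim and right outer rim lines
print([q(*p).round(4) for p in [(247,185),(249,5),(306,185),(315.5,5)]],ang(q(249,5)-q(247,185)),ang(q(315.5,5)-q(306,185)))
E
```

```text
10 [189, 188, 187, 188, 191, 189, 188, 181, 164, 144, 135, 133, 131, 126, 116, 100, 94, 105, 112, 120, 125, 128, 128, 127, 128, 128, 128, 127, 127, 127, 127, 127, 128, 127, 127, 127, 127, 128, 127, 127, 127, 127, 127, 127, 127, 127, 127, 127, 127, 126, 126, 127, 127, 129, 127, 127, 128, 128, 128, 129, 128, 128, 128, 129, 128, 127, 123, 112, 97, 89, 96, 112, 124, 130, 134, 135, 142, 157, 178, 189, 192, 190, 191, 193, 195, 197, 197, 197, 198, 198, 198, 198]
60 [194, 193, 193, 192, 194, 193, 190, 175, 153, 139, 137, 136, 132, 124, 111, 99, 103, 115, 124, 127, 128, 128, 128, 128, 127, 128, 127, 128, 128, 127, 127, 127, 128, 128, 128, 128, 127, 128, 128, 127, 127, 128, 128, 128, 129, 128, 129, 129, 128, 128, 128, 129, 128, 128, 129, 128, 129, 129, 129, 130, 129, 130, 129, 126, 115, 100, 89, 91, 107, 123, 133, 137, 140, 146, 160, 180, 192, 196, 196, 194, 193, 190, 188, 189, 189, 191, 194, 196, 198, 200, 200, 199]
120 [201, 201, 201, 200, 201, 199, 187, 165, 144, 134, 132, 131, 123, 112, 96, 98, 110, 118, 124, 126, 126, 127, 125, 126, 127, 126, 125, 126, 126, 126, 126, 126, 126, 126, 126, 126, 126, 126, 127, 127, 127, 127, 127, 127, 128, 127, 126, 127, 127, 128, 127, 128, 128, 128, 128, 130, 129, 129, 130, 129, 127, 117, 102, 91, 96, 113, 127, 135, 140, 142, 149, 165, 183, 193, 197, 197, 199, 201, 199, 197, 195, 195, 196, 196, 195, 196, 197, 199, 201, 202, 200, 200]
[0.49359908 0.2900241 ] [0.54757372 0.27208713] [0.39145254 0.3240919 ] 0.056877032433120436 0.10767789952519388 -18.4 -18.4 73.5 0.05541743689895584 0.06698475572608133
[array([0.4081, 0.3538]), array([0.5788, 0.2959]), array([0.3892, 0.29  ]), array([0.5603, 0.2332])] -18.8 -18.4
```

The tray's near end is at rows 187–193 and its dividers are at (279,91) and (281,31). That puts its centre at about (0.497, 0.290) with yaw −18°. The vial goes in the +82 mm cell.

```bash
python3 - <<'E'
from h import *
go((.575,.265,.218,-18),(.575,.265,.0387,-18))
E
```

```text
(0.575, 0.265, 0.218, -18) turn [0.1 0.  1.5] shift [ 0.1859 -0.0023 -0.    ]
(0.575, 0.265, 0.0387, -18) turn [0.1 0.  1.5] shift [ 0.1859 -0.0025  0.1793]
```

Emit:
apply_moves(targets=[[[0,0,1.5],[0.03,-0.002,0],0.015],[[0,0,1.5],[0.07,-0.002,0],0.015],[[0,0,1.5],[0.11,-0.002,0],0.015],[[0,0,1.5],[0.15,-0.002,0],0.015],[[0,0,1.5],[0.186,-0.002,0.03],0.015],[[0,0,1.5],[0.186,-0.002,0.06],0.015],[[0,0,1.5],[0.186,-0.002,0.09],0.015],[[0,0,1.5],[0.186,-0.002,0.12],0.015]])

```text
time_s: 5.75
tool_pos: [0.5759, 0.2629, 0.0966]
eef_rot: [3.101, -0.497, -0.001]
ft_force: [0.5, -0.4, -0.8]
grip_width: 0.247
grip_force: 12.0
```

```bash
python3 - <<'E'
from h import *
s=robot.get_state();print(s["tool_pos"],yaw(),s["grip_width"],s["grip_force"])
go((.575,.265,.0387,-18))
E
```

```text
[0.57587351 0.26293048 0.09655007] -18.221168260407694 0.24719966724681858 11.999636739492416
(0.575, 0.265, 0.0387, -18) turn [ 0.   0.  -0.2] shift [-0.0015 -0.0017  0.0578]
```

Emit:
apply_moves(targets=[[[0,0,0],[-0.0015,-0.0015,0.02],0.015],[[0,0,0],[-0.0015,-0.0015,0.04],0.015],[[0,0,0],[-0.0015,-0.0015,0.053],0.015],[[0,0,0],[-0.0015,-0.0015,0.058],0.015],[[0,0,0],[-0.0015,-0.0015,0.059],0.015],[[0,0,0],[-0.0015,-0.0015,0.059],0.015]])

```text
time_s: 6.25
tool_pos: [0.5747, 0.2666, 0.0398]
eef_rot: [-3.103, 0.493, -0.001]
ft_force: [0.3, -0.2, 0.4]
grip_width: 0.252
grip_force: 12.0
```

```bash
python3 - <<'E'
from h import *
s=robot.get_state();print(s["tool_pos"],yaw(),s["grip_width"],s["grip_force"],s["ft_force"])
E
```

```text
[0.57465244 0.2666228  0.03976621] -18.075152691269928 0.25159100255044836 11.999550461769104 [ 0.34600277 -0.21678825  0.35503646]
```

Emit:
apply_moves(targets=[[[0,0,0],[0,0,0.0015],0.015],[[0,0,0],[0,0,0.0015],0.02],[[0,0,0],[0,0,0.0015],0.05],[[0,0,0],[0,0,0.0015],0.05],[[0,0,0],[0,0,0.0015],0.05],[[0,0,0],[0,0,0.0015],0.05],[[0,0,0],[0,0,0.0015],0.05],[[0,0,0],[0,0,-0.03],0.05]])

```text
time_s: 6.92
tool_pos: [0.5704, 0.2661, 0.0637]
eef_rot: [3.097, -0.491, -0.016]
ft_force: [-1.0, -0.3, -2.2]
grip_width: 0.541
grip_force: 0.0
```

Emit:
apply_moves(targets=[[[0,0,0],[0,0,-0.04],0.06],[[0,0,0],[0,0,-0.08],0.06],[[0,0,0],[0,0,-0.12],0.06],[[0,0,0],[0,0,-0.12],0.06]])

```text
time_s: 7.25
tool_pos: [0.5778, 0.2688, 0.1988]
eef_rot: [-3.096, 0.49, -0.022]
ft_force: [0.3, 0.6, 1.1]
grip_width: 0.651
grip_force: 0.0
```

```bash
python3 - <<'E'
from h import *
s=robot.get_state();print(s["tool_pos"],yaw(),s["grip_width"],s["grip_force"],s["joint_pos"].round(2))
go((.556,-.0645,.19,-67),(.556,-.0645,.033,-67))
E
```

```text
[0.57780722 0.26879082 0.19881366] -17.995609395128753 0.6506184856383792 0.0 [ 0.32  0.56  1.25 -0.    1.32  2.2 ]
(0.556, -0.0645, 0.19, -67) turn [-0.8 -0.5 49. ] shift [0.0821 0.3238 0.0069]
(0.556, -0.0645, 0.033, -67) turn [-0.8 -0.5 49. ] shift [0.0801 0.3252 0.1639]
```

Emit:
apply_moves(targets=[[[0,0,49],[0.082,0.324,0.007],0.065],[[0,0,49],[0.082,0.324,0.007],0.065],[[0,0,49],[0.082,0.324,0.007],0.065],[[0,0,49],[0.082,0.324,0.007],0.065],[[0,0,49],[0.082,0.324,0.007],0.065],[[0,0,49],[0.082,0.324,0.007],0.065],[[0,0,49],[0.082,0.324,0.007],0.065],[[0,0,49],[0.082,0.324,0.007],0.065]])

```text
time_s: 7.92
tool_pos: [0.5515, -0.067, 0.1824]
eef_rot: [-2.615, 1.741, -0.001]
ft_force: [2.0, -0.3, 0.0]
grip_width: 0.711
grip_force: 0.0
```

Emit:
apply_moves(targets=[[[0,0,0],[0,0,0],0.065],[[0,0,0],[0,0,0],0.065]])

```text
time_s: 8.08
tool_pos: [0.5518, -0.0673, 0.1821]
eef_rot: [2.616, -1.739, -0.0]
ft_force: [0.0, 0.2, 0.2]
grip_width: 0.714
grip_force: 0.0
```

```bash
python3 - <<'E'
from h import *
s=robot.get_state();print(s["tool_pos"],yaw(),s["grip_width"],s["dq"].round(3))
go((.556,-.0645,.034,-67))
E
```

```text
[ 0.55175026 -0.06733623  0.18212151] -67.24020258109636 0.7140186110525231 [ 0.065 -0.004  0.002  0.014  0.005  0.014]
(0.556, -0.0645, 0.034, -67) turn [ 0.  -0.  -0.2] shift [-0.001  -0.005   0.1481]
```

Emit:
apply_moves(targets=[[[0,0,0],[-0.001,-0.005,0.03],0.065],[[0,0,0],[-0.001,-0.005,0.07],0.065],[[0,0,0],[-0.001,-0.005,0.11],0.065],[[0,0,0],[-0.001,-0.005,0.14],0.065],[[0,0,0],[-0.001,-0.005,0.148],0.065],[[0,0,0],[-0.001,-0.005,0.148],0.02],[[0,0,0],[-0.001,-0.005,0.148],0.02],[[0,0,0],[-0.001,-0.005,0.148],0.02]], squeeze=12)

```text
time_s: 8.75
tool_pos: [0.5579, -0.0621, 0.0365]
eef_rot: [-2.619, 1.732, -0.006]
ft_force: [0.2, -0.2, 0.7]
grip_width: 0.536
grip_force: 0.0
```

Emit:
apply_moves(targets=[[[0,0,0],[0,0,0],0.02],[[0,0,0],[0,0,0],0.02],[[0,0,0],[0,0,0],0.02],[[0,0,0],[0,0,0],0.02],[[0,0,0],[0,0,0],0.02],[[0,0,0],[0,0,0],0.02],[[0,0,0],[0,0,0],0.02]])

```text
time_s: 9.33
tool_pos: [0.5568, -0.0624, 0.0354]
eef_rot: [-2.619, 1.734, -0.003]
ft_force: [-0.2, 0.2, 6.3]
grip_width: 0.301
grip_force: 12.0
```

```bash
python3 - <<'E'
from h import *
s=robot.get_state();print(s["tool_pos"],yaw(),s["grip_width"],s["grip_force"])
go((.521,.2825,.22,-18))
E
```

```text
[ 0.55683941 -0.06239158  0.03543494] -67.01325938160969 0.3009454110927054 11.999193280935287
(0.521, 0.2825, 0.22, -18) turn [ -0.1  -0.1 -49. ] shift [-0.3313 -0.102  -0.1848]
```

Emit:
apply_moves(targets=[[[0,0,0],[0,0,-0.03],0.02],[[0,0,0],[0,0,-0.07],0.02],[[0,0,0],[0,0,-0.11],0.02],[[0,0,0],[0,0,-0.15],0.02],[[0,0,-7],[-0.03,-0.009,-0.17],0.02],[[0,0,-14],[-0.06,-0.018,-0.18],0.02],[[0,0,-21],[-0.1,-0.03,-0.185],0.02],[[0,0,-28],[-0.14,-0.042,-0.185],0.02]])

```text
time_s: 10.0
tool_pos: [0.5406, 0.0834, 0.2213]
eef_rot: [-2.962, 1.042, -0.005]
ft_force: [1.6, 0.6, -0.3]
grip_width: 0.304
grip_force: 12.0
```

```bash
python3 - <<'E'
from h import *
s=robot.get_state();print(s["tool_pos"],yaw(),s["grip_width"],s["grip_force"])
go((.521,.2825,.22,-18))
E
```

```text
[0.5406091  0.08342864 0.22126564] -38.773902121118596 0.304016635871034 11.995500326156616
(0.521, 0.2825, 0.22, -18) turn [ -0.1  -0.2 -20.8] shift [-0.14   -0.1429  0.0012]
```

Emit:
apply_moves(targets=[[[0,0,-7],[-0.028,-0.028,0],0.02],[[0,0,-14],[-0.056,-0.057,0],0.02],[[0,0,-21],[-0.084,-0.085,0],0.02],[[0,0,-21],[-0.112,-0.114,0],0.02],[[0,0,-21],[-0.14,-0.143,0],0.02],[[0,0,-21],[-0.14,-0.143,0.02],0.02],[[0,0,-21],[-0.14,-0.143,0.04],0.02],[[0,0,-21],[-0.14,-0.143,0.04],0.02]])

```text
time_s: 10.67
tool_pos: [0.5189, 0.2819, 0.1754]
eef_rot: [3.099, -0.488, -0.01]
ft_force: [-0.9, -0.3, -1.2]
grip_width: 0.302
grip_force: 12.0
```

```bash
python3 - <<'E'
from h import *
s=robot.get_state();print(s["tool_pos"],yaw(),s["grip_width"],s["grip_force"])
go((.521,.2825,.0390,-18))
im=robot.read_camera("wrist");cv2.imwrite("pics/w4.png",im[:,:,::-1])
E
```

```text
[0.51894173 0.28185014 0.17535326] -17.91144537693586 0.3015320980121779 11.999134719371796
(0.521, 0.2825, 0.039, -18) turn [0.3 0.3 0.1] shift [ 0.0025 -0.0019  0.1363]
```

View pics/w4.png

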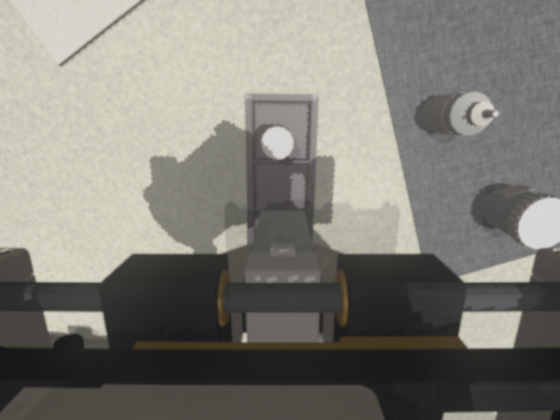

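The vial stands upright in the far cell, with its cap at (278,142). The mailer is held straight, so I lower it into the middle cell.

Emit:
apply_moves(targets=[[[0,0,0],[0.0025,-0.002,0.03],0.02],[[0,0,0],[0.0025,-0.002,0.06],0.02],[[0,0,0],[0.0025,-0.002,0.09],0.02],[[0,0,0],[0.0025,-0.002,0.115],0.02],[[0,0,0],[0.0025,-0.002,0.13],0.02],[[0,0,0],[0.0025,-0.002,0.135],0.02],[[0,0,0],[0.0025,-0.002,0.1365],0.02],[[0,0,0],[0.0025,-0.002,0.1365],0.02]])

```text
time_s: 11.38
tool_pos: [0.5255, 0.2829, 0.0441]
eef_rot: [-3.102, 0.492, -0.003]
ft_force: [0.4, 0.3, -0.7]
grip_width: 0.307
grip_force: 12.0
```

```bash
python3 - <<'E'
from h import *
s=robot.get_state();print(s["tool_pos"],yaw(),s["grip_width"],s["grip_force"],s["ft_force"])
E
```

```text
[0.52551934 0.28290307 0.04409329] -18.04005191520244 0.30696266055932386 11.999251395463943 [ 0.41232052  0.28520361 -0.65279304]
```

Emit:
apply_moves(targets=[[[0,0,0],[-0.004,0.001,0.003],0.02],[[0,0,0],[-0.004,0.001,0.0055],0.02],[[0,0,0],[-0.004,0.001,0.0055],0.02]])

```text
time_s: 11.63
tool_pos: [0.5206, 0.2835, 0.0383]
eef_rot: [-3.102, 0.491, -0.002]
ft_force: [-0.2, 0.1, 1.2]
grip_width: 0.304
grip_force: 12.0
```

```bash
python3 - <<'E'
from h import *
s=robot.get_state();print(s["tool_pos"],yaw(),s["grip_width"],s["grip_force"],s["ft_force"])
E
```

```text
[0.52063696 0.28351812 0.03831454] -17.99642056090365 0.30376260533599675 12.000105679035187 [-0.18723555  0.06526335  1.16293537]
```

Emit:
apply_moves(targets=[[[0,0,0],[0,0,0.0003],0.03],[[0,0,0],[0,0,0.0003],0.055],[[0,0,0],[0,0,0.0003],0.055],[[0,0,0],[0,0,0.0003],0.055],[[0,0,0],[0,0,0.0003],0.055],[[0,0,0],[0,0,0.0003],0.055],[[0,0,0],[0,0,-0.03],0.055],[[0,0,0],[0,0,-0.07],0.055]])

```text
time_s: 12.3
tool_pos: [0.5179, 0.2822, 0.1045]
eef_rot: [3.098, -0.491, -0.012]
ft_force: [0.4, 0.8, 0.4]
grip_width: 0.597
grip_force: 0.0
```

Emit:
apply_moves(targets=[[[0,0,0],[0,0,-0.04],0.07],[[0,0,0],[0,0,-0.08],0.07],[[0,0,0],[0,0,-0.08],0.07]])

```text
time_s: 12.55
tool_pos: [0.524, 0.2847, 0.1962]
eef_rot: [-3.095, 0.49, -0.021]
ft_force: [1.5, -0.2, 1.4]
grip_width: 0.743
grip_force: 0.0
```

```bash
python3 - <<'E'
from h import *
s=robot.get_state();print(s["tool_pos"],yaw(),s["grip_width"],s["dq"].round(2))
go((.676,-.104,.18,41))
E
```

```text
[0.52404316 0.28473669 0.19618666] -18.001645328528568 0.7427641879544387 [-0.    0.06  0.11  0.   -0.12 -0.  ]
(0.676, -0.104, 0.18, 41) turn [ -0.1  -0.9 -59. ] shift [0.2644 0.3229 0.0163]
```

Emit:
apply_moves(targets=[[[0,0,-59],[0.264,0.323,0.01],0.07],[[0,0,-59],[0.264,0.323,0.01],0.07],[[0,0,-59],[0.264,0.323,0.01],0.07],[[0,0,-59],[0.264,0.323,0.01],0.07],[[0,0,-59],[0.264,0.323,0.01],0.07],[[0,0,-59],[0.264,0.323,0.01],0.07],[[0,0,-59],[0.264,0.323,0.01],0.07],[[0,0,-59],[0.264,0.323,0.01],0.07]])

```text
time_s: 13.22
tool_pos: [0.6363, -0.0152, 0.1795]
eef_rot: [2.978, 0.999, 0.0]
ft_force: [0.9, 1.0, -0.6]
grip_width: 0.762
grip_force: 0.0
```

```bash
python3 - <<'E'
from h import *
s=robot.get_state();print(s["tool_pos"],yaw(),s["grip_width"],s["dq"].round(2))
go((.676,-.104,.15,41))
E
```

```text
[ 0.63630784 -0.01523283  0.17948379] 37.093360456889386 0.7622562480944709 [-0.7   0.34 -0.58  0.    0.23 -2.18]
(0.676, -0.104, 0.15, 41) turn [ 0.  -0.  -3.9] shift [-0.0219  0.0947  0.0295]
```

Emit:
apply_moves(targets=[[[0,0,0],[-0.01,0.04,0.01],0.07],[[0,0,0],[-0.02,0.08,0.02],0.07],[[0,0,0],[-0.022,0.09,0.025],0.07],[[0,0,0],[-0.022,0.09,0.025],0.07],[[0,0,0],[-0.022,0.09,0.025],0.07]])

```text
time_s: 13.63
tool_pos: [0.6717, -0.0987, 0.1536]
eef_rot: [-2.981, -0.988, 0.002]
ft_force: [0.2, -0.5, 1.3]
grip_width: 0.763
grip_force: 0.0
```

```bash
python3 - <<'E'
from h import *
import pickle
m=robot.camera_model("wrist");im=robot.read_camera("wrist");cv2.imwrite("pics/w5.png",im[:,:,::-1]);pickle.dump(m,open("w5.pkl","wb"))
s=robot.get_state();print(s["tool_pos"],yaw(),s["grip_width"],s["dq"].round(2))
go((.676,-.104,.024,41))
E
```

```text
[ 0.67180827 -0.09767969  0.15446712] 36.75179927931745 0.7663074021520824 [ 0.02 -0.02  0.   -0.    0.   -0.  ]
(0.676, -0.104, 0.024, 41) turn [-0.1  0.  -4.2] shift [-0.0004  0.0077  0.1305]
```

View pics/w5.png

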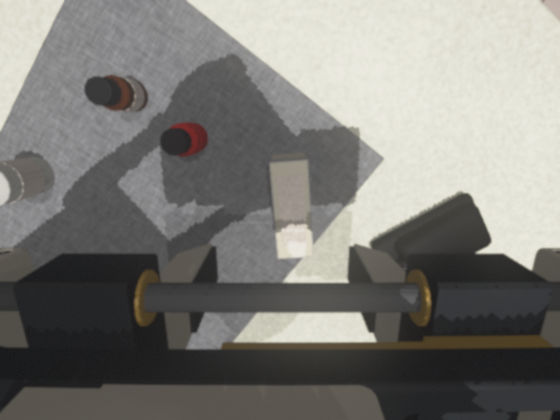

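```bash
python3 - <<'E'
from h import *
import pickle
m=pickle.load(open("w5.pkl","rb"));s=robot.get_state();R=Ro.from_rotvec(s["eef_rot"])
def T(p,z): return R.inv().apply(plane(m,p,z)-s["tool_pos"]).round(4)[:2]
print("box",[T(p,.058) for p in [(272,162),(277,258),(306,160),(312,255)]])
print("mouse",[T(p,.01) for p in [(372,243),(392,258),(400,262),(490,240)]])
E
```

```text
box [array([ 0.04  , -0.0073]), array([-0.0418, -0.0039]), array([0.0415, 0.0193]), array([-0.0391,  0.0259])]
mouse [array([-0.0475,  0.0905]), array([-0.0639,  0.1121]), array([-0.0684,  0.1207]), array([-0.0446,  0.2095])]
```

The box top is centred 8.5 mm along tool y and turned −3.5°. The red (184,140) and amber (110,92) bottles and the mouse (430,240) are all clear of the fingers.

Emit:
apply_moves(targets=[[[0,0,-3.5],[0,0.0085,0.02],0.06],[[0,0,-3.5],[0,0.0085,0.05],0.06],[[0,0,-3.5],[0,0.0085,0.09],0.06],[[0,0,-3.5],[0,0.0085,0.12],0.06],[[0,0,-3.5],[0,0.0085,0.13],0.06],[[0,0,-3.5],[0,0.0085,0.13],0.06],[[0,0,-3.5],[0,0.0085,0.13],0.02],[[0,0,-3.5],[0,0.0085,0.13],0.02]], squeeze=30)

```text
time_s: 14.35
tool_pos: [0.679, -0.1052, 0.0278]
eef_rot: [2.947, 1.081, 0.006]
ft_force: [0.3, 0.4, 0.3]
grip_width: 0.557
grip_force: 0.0
```

Emit:
apply_moves(targets=[[[0,0,0],[0,0,0],0.02],[[0,0,0],[0,0,0],0.02],[[0,0,0],[0,0,0],0.02],[[0,0,0],[0,0,0],0.02],[[0,0,0],[0,0,0],0.02],[[0,0,0],[0,0,0],0.02],[[0,0,0],[0,0,0],0.02]])

```text
time_s: 14.93
tool_pos: [0.6778, -0.1055, 0.0261]
eef_rot: [2.949, 1.08, 0.002]
ft_force: [-1.7, 0.7, 5.2]
grip_width: 0.328
grip_force: 30.0
```

```bash
python3 - <<'E'
from h import *
s=robot.get_state();print(s["tool_pos"],yaw(),s["grip_width"],s["grip_force"])
go((.443,.3075,.18,-18))
E
```

```text
[ 0.67778072 -0.10554582  0.02612621] 40.228519133199086 0.32840868549509367 29.96095061302185
(0.443, 0.3075, 0.18, -18) turn [ 0.  -0.1 58.2] shift [ 0.0877 -0.4668 -0.1544]
```

Emit:
apply_moves(targets=[[[0,0,0],[0,0,-0.02],0.02],[[0,0,0],[0,0,-0.05],0.02],[[0,0,0],[0,0,-0.09],0.02],[[0,0,0],[0,0,-0.13],0.02],[[0,0,6],[0.004,-0.02,-0.16],0.02],[[0,0,12],[0.01,-0.055,-0.17],0.02],[[0,0,18],[0.017,-0.09,-0.17],0.02],[[0,0,24],[0.024,-0.125,-0.17],0.02]])

```text
time_s: 15.6
tool_pos: [0.6141, 0.006, 0.1955]
eef_rot: [3.111, 0.434, 0.002]
ft_force: [1.4, 0.5, -2.9]
grip_width: 0.324
grip_force: 30.0
```

```bash
python3 - <<'E'
from h import *
s=robot.get_state();print(s["tool_pos"],yaw(),s["grip_width"],s["grip_force"])
go((.443,.3075,.20,-18))
E
```

```text
[0.61406956 0.00602277 0.1954729 ] 15.866911911446165 0.3244395813687583 29.952100217342377
(0.443, 0.3075, 0.2, -18) turn [ 0.  -0.1 33.9] shift [-0.0821 -0.3368 -0.0048]
```

Emit:
apply_moves(targets=[[[0,0,5],[-0.009,-0.038,0],0.02],[[0,0,10],[-0.018,-0.076,0],0.02],[[0,0,15],[-0.027,-0.114,0],0.02],[[0,0,20],[-0.037,-0.152,0],0.02],[[0,0,25],[-0.046,-0.19,0],0.02],[[0,0,30],[-0.055,-0.228,0],0.02],[[0,0,33.5],[-0.064,-0.266,0],0.02],[[0,0,33.5],[-0.073,-0.3,0],0.02]])

```text
time_s: 16.27
tool_pos: [0.4592, 0.2746, 0.1945]
eef_rot: [3.105, -0.476, -0.001]
ft_force: [0.1, 0.5, -3.1]
grip_width: 0.326
grip_force: 30.0
```

```bash
python3 - <<'E'
from h import *
s=robot.get_state();print(s["tool_pos"],yaw(),s["grip_width"],s["grip_force"],s["dq"].round(2))
go((.443,.3075,.15,-18))
E
```

```text
[0.45916276 0.27461506 0.19445626] -17.447036800180662 0.32599408044267975 29.95757907629013 [ 0.77 -0.02  0.03 -0.   -0.02  0.68]
(0.443, 0.3075, 0.15, -18) turn [0.  0.  0.6] shift [-0.0253 -0.0265  0.0445]
```

Emit:
apply_moves(targets=[[[0,0,0],[-0.023,-0.022,0],0.02],[[0,0,0],[-0.023,-0.022,0.02],0.02],[[0,0,0],[-0.023,-0.022,0.04],0.02],[[0,0,0],[-0.023,-0.022,0.04],0.02],[[0,0,0],[-0.023,-0.022,0.04],0.02]])

```text
time_s: 16.68
tool_pos: [0.4446, 0.3005, 0.1539]
eef_rot: [3.104, -0.471, -0.004]
ft_force: [0.3, 0.9, -2.3]
grip_width: 0.326
grip_force: 30.0
```

```bash
python3 - <<'E'
from h import *
im=robot.read_camera("wrist");cv2.imwrite("pics/w6.png",im[:,:,::-1])
s=robot.get_state();print(s["tool_pos"],yaw(),s["grip_width"],s["grip_force"],s["dq"].round(2))
go((.443,.3075,.0300,-18))
E
```

```text
[0.44557625 0.30066985 0.15496778] -17.286775874362572 0.3227023308049869 29.957265257835388 [-0.01 -0.02 -0.02  0.   -0.   -0.  ]
(0.443, 0.3075, 0.03, -18) turn [0.  0.  0.7] shift [-0.0045 -0.0058  0.125 ]
```

View pics/w6.png

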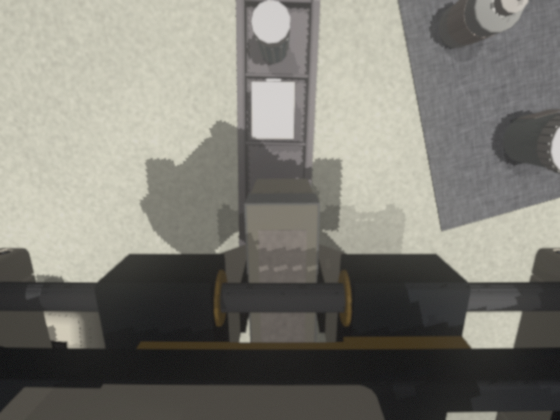

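Vial and mailer both stand in their cells. The box is aligned over the long cell, so I lower it.

Emit:
apply_moves(targets=[[[0,0,0.7],[-0.0045,-0.006,0.03],0.02],[[0,0,0.7],[-0.0045,-0.006,0.06],0.02],[[0,0,0.7],[-0.0045,-0.006,0.085],0.02],[[0,0,0.7],[-0.0045,-0.006,0.105],0.02],[[0,0,0.7],[-0.0045,-0.006,0.116],0.02],[[0,0,0.7],[-0.0045,-0.006,0.12],0.02],[[0,0,0.7],[-0.0045,-0.006,0.121],0.02],[[0,0,0.7],[-0.0045,-0.006,0.121],0.02]])

```text
time_s: 17.4
tool_pos: [0.4439, 0.3082, 0.0349]
eef_rot: [-3.102, 0.491, -0.003]
ft_force: [0.0, 0.4, -2.6]
grip_width: 0.328
grip_force: 30.0
```

```bash
python3 - <<'E'
from h import *
s=robot.get_state();print(s["tool_pos"],yaw(),s["grip_width"],s["grip_force"],s["ft_force"])
E
```

```text
[0.44393735 0.30824381 0.03485944] -17.980664165527187 0.32792411145264033 29.957284033298492 [ 0.02787941  0.39637878 -2.57496539]
```

Emit:
apply_moves(targets=[[[0,0,0],[0,0,0.003],0.02],[[0,0,0],[0,0,0.005],0.02],[[0,0,0],[0,0,0.0055],0.02],[[0,0,0],[0,0,0.0055],0.02]])

```text
time_s: 17.73
tool_pos: [0.4434, 0.3082, 0.0291]
eef_rot: [-3.102, 0.49, -0.002]
ft_force: [0.1, -1.2, 3.0]
grip_width: 0.326
grip_force: 30.0
```

```bash
python3 - <<'E'
from h import *
s=robot.get_state();print(s["tool_pos"],yaw(),s["grip_width"],s["grip_force"],s["ft_force"])
E
```

```text
[0.44342949 0.30820035 0.02909072] -17.95758009009938 0.3262813592034351 29.958098530769348 [ 0.06238145 -1.15680672  3.00357347]
```

Box is on the floor; release, and rise.

Emit:
apply_moves(targets=[[[0,0,0],[0,0,0],0.035],[[0,0,0],[0,0,0],0.06],[[0,0,0],[0,0,0],0.06],[[0,0,0],[0,0,0],0.06],[[0,0,0],[0,0,0],0.06],[[0,0,0],[0,0,0],0.06],[[0,0,0],[0,0,-0.03],0.06],[[0,0,0],[0,0,-0.07],0.06]], squeeze=12)

```text
time_s: 18.4
tool_pos: [0.4406, 0.3067, 0.0958]
eef_rot: [3.098, -0.49, -0.01]
ft_force: [1.4, -0.2, 0.3]
grip_width: 0.656
grip_force: 0.0
```

Emit:
apply_moves(targets=[[[0,0,0],[0,0,-0.04],0.07],[[0,0,0],[0,0,-0.08],0.07],[[0,0,0],[0,0,-0.09],0.07],[[0,0,0],[0,0,-0.09],0.07]])

```text
time_s: 18.73
tool_pos: [0.4446, 0.3089, 0.192]
eef_rot: [-3.099, 0.49, -0.01]
ft_force: [0.0, 0.1, -0.4]
grip_width: 0.762
grip_force: 0.0
```

```bash
python3 - <<'E'
from h import *
s=robot.get_state();print(s["tool_pos"],yaw(),s["grip_width"],s["dq"].round(2))
go((.548,.104,.19,-16.5))
E
```

```text
[0.44462512 0.30887191 0.19203499] -17.958145588886715 0.7618679801175189 [-0.    0.06  0.08 -0.   -0.05 -0.  ]
(0.548, 0.104, 0.19, -16.5) turn [-0.3 -0.3 -1.5] shift [0.1615 0.163  0.0021]
```

Emit:
apply_moves(targets=[[[0,0,-1.5],[0.028,0.028,0],0.07],[[0,0,-1.5],[0.056,0.056,0],0.07],[[0,0,-1.5],[0.084,0.084,0],0.07],[[0,0,-1.5],[0.112,0.112,0],0.07],[[0,0,-1.5],[0.14,0.14,0],0.07],[[0,0,-1.5],[0.1615,0.163,0],0.07],[[0,0,-1.5],[0.1615,0.163,0],0.07],[[0,0,-1.5],[0.1615,0.163,0],0.07]])

```text
time_s: 19.4
tool_pos: [0.5459, 0.1016, 0.1862]
eef_rot: [3.108, -0.455, -0.005]
ft_force: [0.2, 0.5, 0.0]
grip_width: 0.764
grip_force: 0.0
```

```bash
python3 - <<'E'
from h import *
import pickle
m=robot.camera_model("wrist");im=robot.read_camera("wrist");cv2.imwrite("pics/w7.png",im[:,:,::-1]);pickle.dump(m,open("w7.pkl","wb"))
s=robot.get_state();print(s["tool_pos"],yaw(),s["grip_width"],s["dq"].round(2))
go((.548,.104,.031,-16.5))
print(proj(m,(.5475,.104,.088)),proj(m,(.4305,.06,.062)))
E
```

```text
[0.54541887 0.10283975 0.18652615] -16.550441265532186 0.7619293440929666 [ 0.03 -0.01  0.    0.    0.    0.  ]
(0.548, 0.104, 0.031, -16.5) turn [ 0.   0.2 -0.1] shift [ 0.0026 -0.002   0.1555]
[278.72405941 209.74259357] [355.67983707 298.75589875]
```

View pics/w7.png

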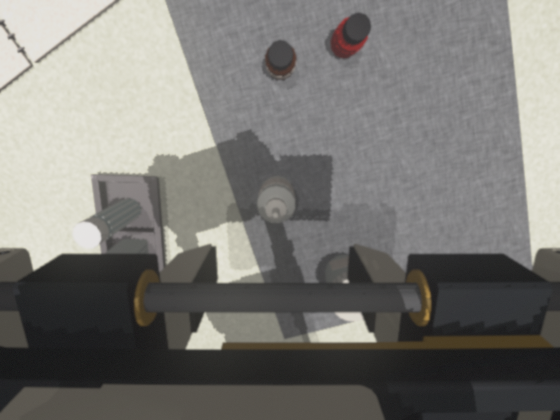

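The nozzle is at (275,212), against a predicted (279,210), so I correct 3 mm to −y and go down.

Emit:
apply_moves(targets=[[[0,0,0],[0.001,-0.005,0.03],0.07],[[0,0,0],[0.001,-0.005,0.07],0.07],[[0,0,0],[0.001,-0.005,0.11],0.07],[[0,0,0],[0.001,-0.005,0.14],0.07],[[0,0,0],[0.001,-0.005,0.156],0.07],[[0,0,0],[0.001,-0.005,0.156],0.07],[[0,0,0],[0.001,-0.005,0.156],0.025],[[0,0,0],[0.001,-0.005,0.156],0.025]], squeeze=12)

```text
time_s: 20.12
tool_pos: [0.5491, 0.1086, 0.0333]
eef_rot: [-3.109, 0.448, -0.003]
ft_force: [-0.1, 0.9, -0.2]
grip_width: 0.663
grip_force: 0.0
```

Emit:
apply_moves(targets=[[[0,0,0],[0,0,0],0.025],[[0,0,0],[0,0,0],0.025],[[0,0,0],[0,0,0],0.025],[[0,0,0],[0,0,0],0.025],[[0,0,0],[0,0,0],0.025],[[0,0,0],[0,0,0],0.025]])

```text
time_s: 20.62
tool_pos: [0.5491, 0.1076, 0.033]
eef_rot: [-3.109, 0.45, -0.002]
ft_force: [-1.0, -0.4, 6.2]
grip_width: 0.386
grip_force: 12.0
```

```bash
python3 - <<'E'
from h import *
import pickle
s=robot.get_state();print(s["tool_pos"],yaw(),s["grip_width"],s["grip_force"],s["ft_force"])
# tray two from w2 (tool (.4488,-.0952,.156) settled)
P=[[.568,-.253],[.543,-.333],[.4,-.291],[.431,-.21]];print(np.mean(P,0))
go((.43,-.25,.22,-17))
E
```

```text
[0.54909023 0.1075876  0.03298625] -16.468816413705294 0.3861797220399269 12.001572657027282 [-0.96341901 -0.40834232  6.17694164]
[ 0.4855  -0.27175]
(0.43, -0.25, 0.22, -17) turn [-0.  -0.1  0.5] shift [-0.0126  0.3766 -0.1872]
```

Emit:
apply_moves(targets=[[[0,0,0],[0,0,-0.03],0.025],[[0,0,0],[0,0,-0.07],0.025],[[0,0,0],[0,0,-0.11],0.025],[[0,0,0],[0,0.01,-0.15],0.025],[[0,0,0],[-0.005,0.04,-0.175],0.025],[[0,0,0],[-0.01,0.08,-0.185],0.025],[[0,0,0],[-0.015,0.12,-0.187],0.025],[[0,0,0],[-0.02,0.16,-0.187],0.025]])

```text
time_s: 21.28
tool_pos: [0.4835, -0.0414, 0.2204]
eef_rot: [3.109, -0.448, 0.004]
ft_force: [0.9, -0.3, -1.4]
grip_width: 0.39
grip_force: 12.0
```

Emit:
apply_moves(targets=[[[0,0,0],[-0.002,0.04,0],0.025],[[0,0,0],[-0.005,0.08,0],0.025],[[0,0,0],[-0.008,0.12,0],0.025],[[0,0,0],[-0.01,0.16,0],0.025],[[0,0,0],[-0.012,0.19,0],0.025],[[0,0,0],[-0.014,0.215,0],0.025],[[0,0,0],[-0.014,0.215,0],0.025],[[0,0,0],[-0.014,0.215,0],0.025]])

```text
time_s: 21.95
tool_pos: [0.4091, -0.2432, 0.2189]
eef_rot: [-3.108, 0.454, 0.001]
ft_force: [0.4, 0.8, -1.5]
grip_width: 0.389
grip_force: 12.0
```

```bash
python3 - <<'E'
from h import *
import pickle
m=robot.camera_model("wrist");im=robot.read_camera("wrist");cv2.imwrite("pics/w8.png",im[:,:,::-1]);pickle.dump(m,open("w8.pkl","wb"))
s=robot.get_state();print(s["tool_pos"],yaw(),s["grip_width"],s["grip_force"],s["dq"].round(2))
E
```

```text
[ 0.40946769 -0.24221809  0.21896146] -16.541250825785795 0.38911095805236434 11.997359315282665 [ 0.03 -0.    0.    0.    0.    0.  ]
```

View pics/w8.png

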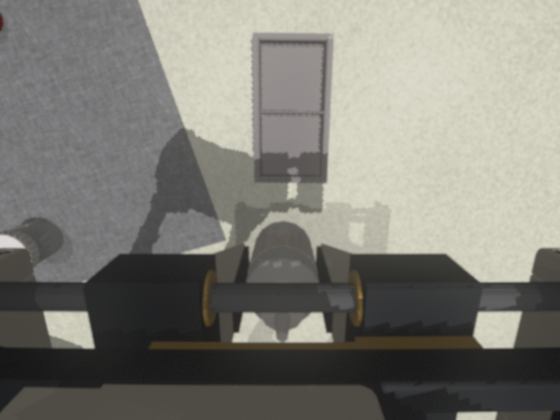

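```bash
python3 - <<'E'
from h import *
import pickle
m=pickle.load(open("w8.pkl","rb"));q=lambda u,v:plane(m,(u,v),.018)[:2]
ang=lambda v:np.degrees(np.arctan2(v[1],v[0])).round(1)
P=[q(253,35),q(332,35),q(326,182),q(253,182)];print(np.mean(P,0),ang(P[0]-P[3]),ang(P[1]-P[2]),np.linalg.norm(P[0]-P[3]),np.linalg.norm(P[2]-P[3]))
D=(q(259,112)+q(326,112))/2;print("div",D)
c=(D+np.mean(P,0))/2
go((c[0]+.0355*.955,c[1]-.0355*.296,.218,-17),(c[0]+.0355*.955,c[1]-.0355*.296,.037,-17))
print("near cell",c-.0355*np.array([.955,-.296]))
E
```

```text
[ 0.48254906 -0.27471806] -18.0 -16.9 0.15037008530445847 0.0824307927244573
div [ 0.48267591 -0.27650605]
(np.float64(0.5165149881343124), np.float64(-0.28612005423737363), 0.218, -17) turn [-0.   0.   0.5] shift [0.1151 0.0116 0.0009]
(np.float64(0.5165149881343124), np.float64(-0.28612005423737363), 0.037, -17) turn [-0.   0.   0.5] shift [0.1152 0.0117 0.1819]
near cell [ 0.44870999 -0.26510405]
```

Tray two's rim spans (253,35) to (326,182) with the divider at row 112, which puts its centre at about (0.483, −0.272). The bottle goes in the far cell.

Emit:
apply_moves(targets=[[[0,0,0.5],[0.03,0.002,0],0.025],[[0,0,0.5],[0.065,0.005,0],0.025],[[0,0,0.5],[0.1,0.008,0],0.025],[[0,0,0.5],[0.114,0.008,0.02],0.025],[[0,0,0.5],[0.114,0.008,0.06],0.025],[[0,0,0.5],[0.114,0.008,0.1],0.025],[[0,0,0.5],[0.114,0.008,0.13],0.025],[[0,0,0.5],[0.114,0.008,0.15],0.025]])

```text
time_s: 22.67
tool_pos: [0.5159, -0.2793, 0.0654]
eef_rot: [-3.105, 0.459, 0.008]
ft_force: [-1.1, 0.4, -0.7]
grip_width: 0.39
grip_force: 12.0
```

Emit:
apply_moves(targets=[[[0,0,0],[0,0,0.01],0.025],[[0,0,0],[0,0,0.02],0.025],[[0,0,0],[0,0,0.025],0.025],[[0,0,0],[0,0,0.027],0.025],[[0,0,0],[0,0,0.027],0.025]])

```text
time_s: 23.08
tool_pos: [0.5174, -0.2824, 0.0429]
eef_rot: [3.107, -0.463, 0.002]
ft_force: [0.0, 0.8, -0.7]
grip_width: 0.387
grip_force: 12.0
```

```bash
python3 - <<'E'
from h import *
s=robot.get_state();print(s["tool_pos"],yaw(),s["grip_width"],s["grip_force"],s["ft_force"])
E
```

```text
[ 0.51736807 -0.28244229  0.04291708] -16.943570665598948 0.3868229719058351 11.997251604771009 [ 0.04243717  0.79894615 -0.69719352]
```

Emit:
apply_moves(targets=[[[0,0,0],[0,0,0.003],0.025],[[0,0,0],[0,0,0.006],0.025],[[0,0,0],[0,0,0.0068],0.025],[[0,0,0],[0,0,0.0068],0.025],[[0,0,0],[0,0,0.0068],0.04],[[0,0,0],[0,0,0.0068],0.065],[[0,0,0],[0,0,0.0068],0.065],[[0,0,0],[0,0,0.0068],0.065]])

```text
time_s: 23.75
tool_pos: [0.5168, -0.2824, 0.0354]
eef_rot: [3.107, -0.463, -0.0]
ft_force: [0.5, 0.4, 0.6]
grip_width: 0.604
grip_force: 0.0
```

Emit:
apply_moves(targets=[[[0,0,0],[0,0,0],0.065],[[0,0,0],[0,0,0],0.065],[[0,0,0],[0,0,-0.03],0.065],[[0,0,0],[0,0,-0.07],0.065],[[0,0,0],[0,0,-0.11],0.07],[[0,0,0],[0,0,-0.14],0.07],[[0,0,0],[0,0,-0.15],0.08],[[0,0,0],[0,0,-0.15],0.08]])

```text
time_s: 24.42
tool_pos: [0.5181, -0.2832, 0.1888]
eef_rot: [3.104, -0.463, 0.009]
ft_force: [0.3, -0.2, -0.2]
grip_width: 0.853
grip_force: 0.0
```

```bash
python3 - <<'E'
from h import *
s=robot.get_state();print(s["tool_pos"],yaw(),s["grip_width"],s["dq"].round(2))
go((.41,.06,.18,-17))
E
```

```text
[ 0.51809973 -0.28322998  0.18875235] -16.954014365353483 0.8530770384631081 [-0.    0.06  0.08  0.   -0.05 -0.  ]
(0.41, 0.06, 0.18, -17) turn [ 0.1 -0.4  0. ] shift [-0.2035 -0.2968  0.0068]
```

Emit:
apply_moves(targets=[[[0,0,0],[-0.02,-0.03,0],0.085],[[0,0,0],[-0.04,-0.06,0],0.085],[[0,0,0],[-0.062,-0.09,0],0.085],[[0,0,0],[-0.083,-0.12,0],0.085],[[0,0,0],[-0.104,-0.15,0],0.085],[[0,0,0],[-0.125,-0.18,0],0.085],[[0,0,0],[-0.145,-0.21,0],0.085],[[0,0,0],[-0.165,-0.24,0],0.085]])

```text
time_s: 25.08
tool_pos: [0.427, -0.003, 0.1835]
eef_rot: [-3.107, 0.464, 0.006]
ft_force: [0.6, 0.2, 0.3]
grip_width: 0.926
grip_force: 0.0
```

Emit:
apply_moves(targets=[[[0,0,0],[-0.02,-0.03,0],0.085],[[0,0,0],[-0.038,-0.057,0],0.085],[[0,0,0],[-0.038,-0.057,0],0.085],[[0,0,0],[-0.038,-0.057,0],0.085],[[0,0,0],[-0.038,-0.057,0],0.085]])

```text
time_s: 25.5
tool_pos: [0.4089, 0.0607, 0.1843]
eef_rot: [3.107, -0.462, -0.003]
ft_force: [0.7, -0.8, -0.9]
grip_width: 0.923
grip_force: 0.0
```

```bash
python3 - <<'E'
from h import *
m=robot.camera_model("wrist");im=robot.read_camera("wrist");cv2.imwrite("pics/w9.png",im[:,:,::-1])
s=robot.get_state();print(s["tool_pos"],yaw(),s["grip_width"],s["dq"].round(2),proj(m,(.4305,.06,.062)))
go((.4305,.06,.035,-17))
E
```

```text
[0.40914711 0.06029864 0.1845001 ] -16.987331554065886 0.9256225777858624 [-0.02 -0.   -0.01  0.    0.    0.  ] [275.7571286  180.39072212]
(0.4305, 0.06, 0.035, -17) turn [0.  0.1 0. ] shift [ 0.0207 -0.0061  0.1495]
```

View pics/w9.png

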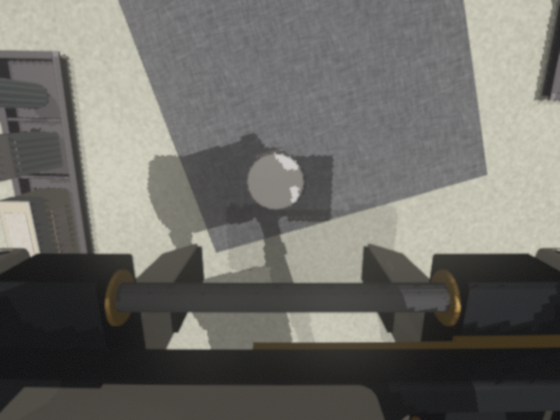

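The pot lid is at (275,181), as predicted. I grip it on the lid.

Emit:
apply_moves(targets=[[[0,0,0],[0.0205,-0.006,0.03],0.085],[[0,0,0],[0.0205,-0.006,0.07],0.085],[[0,0,0],[0.0205,-0.006,0.11],0.085],[[0,0,0],[0.0205,-0.006,0.14],0.085],[[0,0,0],[0.0205,-0.006,0.15],0.085],[[0,0,0],[0.0205,-0.006,0.15],0.085],[[0,0,0],[0.0205,-0.006,0.15],0.04],[[0,0,0],[0.0205,-0.006,0.15],0.04]], squeeze=15)

```text
time_s: 26.22
tool_pos: [0.4316, 0.0599, 0.0361]
eef_rot: [-3.107, 0.465, -0.002]
ft_force: [-0.5, -0.3, -0.5]
grip_width: 0.825
grip_force: 0.0
```

Emit:
apply_moves(targets=[[[0,0,0],[0,0,0],0.04],[[0,0,0],[0,0,0],0.04],[[0,0,0],[0,0,0],0.04],[[0,0,0],[0,0,0],0.04],[[0,0,0],[0,0,0],0.04],[[0,0,0],[0,0,0],0.04]])

```text
time_s: 26.72
tool_pos: [0.4311, 0.0607, 0.036]
eef_rot: [3.107, -0.463, 0.002]
ft_force: [-1.0, -0.8, 7.5]
grip_width: 0.537
grip_force: 15.0
```

```bash
python3 - <<'E'
from h import *
s=robot.get_state();print(s["tool_pos"],yaw(),s["grip_width"],s["grip_force"],s["ft_force"])
go((.449,-.2615,.18,-17))
E
```

```text
[0.43107341 0.06067036 0.03596933] -16.948220396153108 0.5369643031722672 15.000516772270203 [-1.02621406 -0.77407903  7.538921  ]
(0.449, -0.2615, 0.18, -17) turn [-0.  -0.1  0.1] shift [ 0.1113  0.3029 -0.1439]
```

Emit:
apply_moves(targets=[[[0,0,0],[0,0,-0.03],0.04],[[0,0,0],[0,0,-0.07],0.04],[[0,0,0],[0,0,-0.11],0.04],[[0,0,0],[0.003,0.01,-0.144],0.04],[[0,0,0],[0.015,0.04,-0.15],0.04],[[0,0,0],[0.028,0.077,-0.15],0.04],[[0,0,0],[0.042,0.114,-0.15],0.04],[[0,0,0],[0.055,0.15,-0.15],0.04]])

```text
time_s: 27.38
tool_pos: [0.4393, -0.1003, 0.1858]
eef_rot: [3.107, -0.462, 0.002]
ft_force: [0.9, -0.9, -0.1]
grip_width: 0.537
grip_force: 15.0
```

```bash
python3 - <<'E'
from h import *
s=robot.get_state();print(s["tool_pos"],yaw(),s["grip_width"],s["grip_force"])
go((.449,-.2615,.18,-17))
E
```

```text
[ 0.43931069 -0.10030701  0.18582727] -16.897939975285126 0.5371466573572802 15.00142827630043
(0.449, -0.2615, 0.18, -17) turn [ 0.  -0.1  0.1] shift [0.0561 0.1514 0.0059]
```

Emit:
apply_moves(targets=[[[0,0,0],[0.013,0.036,0],0.04],[[0,0,0],[0.026,0.072,0],0.04],[[0,0,0],[0.04,0.108,0],0.04],[[0,0,0],[0.05,0.135,0],0.04],[[0,0,0],[0.0555,0.145,0.015],0.04],[[0,0,0],[0.0555,0.145,0.04],0.04],[[0,0,0],[0.0555,0.145,0.06],0.04],[[0,0,0],[0.0555,0.145,0.06],0.04]])

```text
time_s: 28.05
tool_pos: [0.4479, -0.2524, 0.1215]
eef_rot: [-3.103, 0.464, 0.011]
ft_force: [-0.4, 0.5, -0.6]
grip_width: 0.536
grip_force: 15.0
```

```bash
python3 - <<'E'
from h import *
im=robot.read_camera("wrist");cv2.imwrite("pics/w10.png",im[:,:,::-1])
s=robot.get_state();print(s["tool_pos"],yaw(),s["grip_width"],s["grip_force"])
go((.449,-.2615,.0395,-17))
E
```

```text
[ 0.44897644 -0.25282379  0.12365673] -16.973634744579453 0.5392893094443961 14.999979436397552
(0.449, -0.2615, 0.0395, -17) turn [-0.1  0.3  0. ] shift [0.003  0.0084 0.0841]
```

View pics/w10.png

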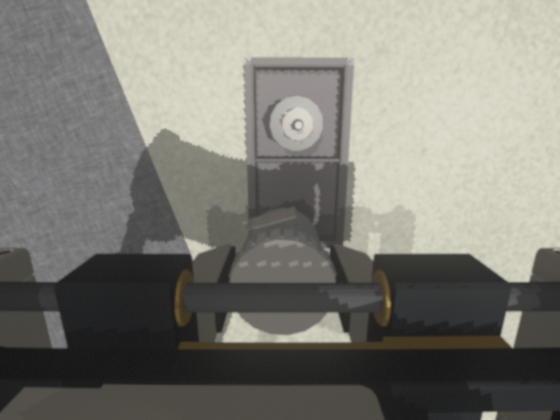

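The bottle stands centred in the far cell at (298,124). The pot is held level, so I move it 8 mm in y and lower.

Emit:
apply_moves(targets=[[[0,0,0],[0.002,0.0085,0.01],0.04],[[0,0,0],[0.002,0.0085,0.035],0.04],[[0,0,0],[0.002,0.0085,0.055],0.04],[[0,0,0],[0.002,0.0085,0.068],0.04],[[0,0,0],[0.002,0.0085,0.076],0.04],[[0,0,0],[0.002,0.0085,0.079],0.04],[[0,0,0],[0.002,0.0085,0.079],0.04]])

```text
time_s: 28.68
tool_pos: [0.45, -0.2628, 0.0466]
eef_rot: [3.107, -0.463, 0.001]
ft_force: [-1.2, 0.1, -0.2]
grip_width: 0.544
grip_force: 15.0
```

```bash
python3 - <<'E'
from h import *
s=robot.get_state();print(s["tool_pos"],yaw(),s["grip_width"],s["grip_force"],s["ft_force"])
E
```

```text
[ 0.45003741 -0.26279716  0.04664352] -16.95397069458084 0.5438084432297489 14.999940544366837 [-1.18966022  0.0500745  -0.15977021]
```

Emit:
apply_moves(targets=[[[0,0,0],[0,0,0.003],0.04],[[0,0,0],[0,0,0.006],0.04],[[0,0,0],[0,0,0.0075],0.04],[[0,0,0],[0,0,0.0075],0.04]])

```text
time_s: 29.02
tool_pos: [0.4499, -0.2626, 0.0391]
eef_rot: [3.107, -0.463, 0.001]
ft_force: [-0.4, 0.1, -0.8]
grip_width: 0.535
grip_force: 15.0
```

```bash
python3 - <<'E'
from h import *
s=robot.get_state();print(s["tool_pos"],s["grip_width"],s["ft_force"])
E
```

```text
[ 0.44987388 -0.26259659  0.0391287 ] 0.5348855592654703 [-0.38556708  0.12531643 -0.76449756]
```

Emit:
apply_moves(targets=[[[0,0,0],[0,0,0.0006],0.04],[[0,0,0],[0,0,0.0006],0.055],[[0,0,0],[0,0,0.0006],0.08],[[0,0,0],[0,0,0.0006],0.08],[[0,0,0],[0,0,0.0006],0.08],[[0,0,0],[0,0,0.0006],0.08],[[0,0,0],[0,0,0.0006],0.08],[[0,0,0],[0,0,-0.03],0.08]])

```text
time_s: 29.68
tool_pos: [0.4469, -0.2603, 0.0647]
eef_rot: [-3.102, 0.463, 0.014]
ft_force: [-1.0, -0.3, -0.5]
grip_width: 0.87
grip_force: 0.0
```

Emit:
apply_moves(targets=[[[0,0,0],[0,0,-0.04],0.08],[[0,0,0],[0,0,-0.08],0.08],[[0,0,0],[0,0,-0.12],0.08],[[0,0,0],[0,0,-0.15],0.08],[[0,0,0],[0,0,-0.15],0.08],[[0,0,0],[0,0,-0.15],0.08]])

```text
time_s: 30.18
tool_pos: [0.4504, -0.2629, 0.2206]
eef_rot: [3.105, -0.463, 0.006]
ft_force: [-0.4, 0.1, -1.0]
grip_width: 0.869
grip_force: 0.0
```

```bash
python3 - <<'E'
from h import *
A=robot.read_camera("scene");B=robot.read_camera("side")
a=cv2.resize(A[120:340,140:500],None,fx=1.6,fy=1.6);b=cv2.resize(B[140:400,200:400],None,fx=1.0,fy=1.354)
b=cv2.resize(B[140:400,200:400],(220,352*286//352));h=a.shape[0];b=cv2.resize(B[140:400,200:400],(int(200*h/260),h))[:,:800-a.shape[1]]
cv2.imwrite("pics/end.png",np.hstack([a,b])[:,:,::-1]);print(robot.get_state()["tool_pos"])
E
```

```text
[ 0.44913068 -0.2619774   0.21784666]
```

View pics/end.png

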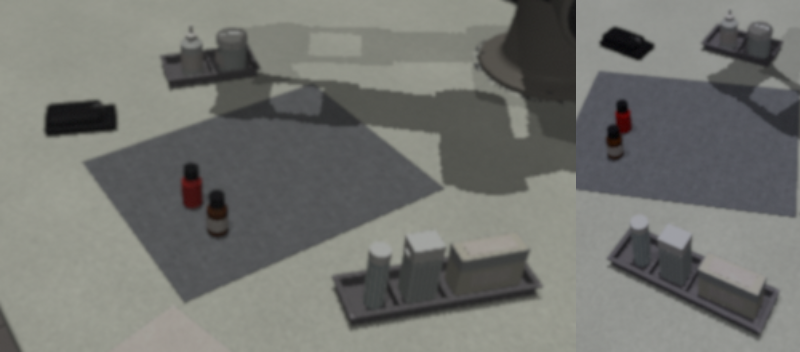

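All five kit items stand upright in their cells. The oil bottle, red look-alike and mouse are where they started, so I hand in.

```bash
python3 -c "
from rig import robot
print(robot.hand_in())"
```

```text
the job is handed in; nothing more can be done
None
```

Both kits are made up and handed in: the slide box, vial and mailer are in the three-cell tray and the pot and bottle in the two-cell tray, all upright in the last pictures, with the oil bottle, its red look-alike and the mouse left alone; `hand_in()` gave no pass or fail.

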